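# Set the suction ring on the dust extractor's double knob

## Task

The sander needs more suction. On the extractor's control box, the one with a small metal knob standing in the middle of a wide black ring, turn only the wide outer ring clockwise until its white line points at the long white mark on the box's lid. The small inner knob sets the run-on time and must stay as it is set; leave the plain knob on the other box alone too.

Things in the scene. Friction and masses are not known exactly. Their poses are not given: they have to be found in the camera images.
- outer_ring (a joint): Angle (rad) of the wide outer ring: fluted black plastic, 58 mm diameter, 28 mm high, vertical axis, can be gripped across any diameter, white line on top of its rim. 0 = line points at the long mark; grows clockwise seen from above. Starts at -1.4 to -0.7, stops at -2.1 and 2.1, resists with about 0.06 N m, stays where left.
- ring_center (a point): On the axis of ring and inner knob, at z = 82 mm, 22 mm above the lid: a good height to grip the ring. Lid z = 60 mm, ring z = 62 to 90, inner knob z = 90 to 106. x axis points to the long white mark (6 mm wide, 38 to 64 mm from the axis; other marks are 8 mm long). Fixed grey box 150 (x) by 180 (y) by 60 mm, knob at its centre, lid otherwise clear.
- inner_mark (a point): Outer end of the dark line on the inner knob's top, 11 mm from the axis, z = 106 mm; turns with it. The inner knob is a fluted aluminium cylinder, 25 mm diameter, 16 mm high, on the ring's top. It turns on its own (0.015 N m), is not carried along by the ring, and starts at any angle.
- timer_mark (a point): Outer end (25 mm from the axis, z = 100 mm; turns with it) of the white line on the plain knob of the other box: the same grey housing with one black knob, 58 mm diameter, 38 mm high, nothing standing in its middle. Not to be turned. Either box may be the left one.

How it is judged:
By the outcome, as a careful person would: the job done as asked, in the order asked, and still so for the second after the job is handed in, with the robot touching nothing.
It also fails if it takes over 32 s, if anything falls off the work surface, if the arm or the gripper's body presses on something with over 40 N, if the wrist force passes 120 N, or if a joint passes its speed limit or range.

## Robot

A 6-joint arm with a two-finger parallel gripper is mounted at the origin on the work surface. World frame = base frame: x ahead of the robot, y to its left, z up, the work surface at z = 0. Lengths are in m, angles in degrees, forces in N, time in s.
With the tool pointing down it reaches from about 0.3 to 0.75 m from the base axis. Payload 8.5 kg.
Tool frame: the origin (TCP) lies at the very end of the fingers, on their centre line; the grasp point (between the pads) lies 19 mm behind it (env.pinch_z is the distance from the TCP to the grasp point, in m); z points along the fingers, y is the line along which they close (so a half turn about z gives the same grasp; the last joint's range is limited). The gripper opens to 85 mm and grips with 20 to 120 N. Pads are 22 mm wide; open, the fingers measure 114 mm over their backs; the gripper's body (76 mm by 85 mm) begins 54 mm behind the grasp point. The pads swing forward as they close: fully open they stand 13 mm farther back than shut.
Start: joints at [-12.336, 21.807, 74.336, -0, 83.858, -12.336], TCP at [0.55, 0, 0.231] pointing down, gripper open.
Joint ranges: [-178.18, 178.18], [-50.72, 133.34], [12.68, 142.11], [-81.47, 261.47], [9.98, 163.14], [-165.26, 165.26]. Speed limits (degrees/s): [136.94, 136.94, 180, 180, 180, 180].

## Interface

Orientations are given as a 3x3 rotation matrix whose columns are the frame's x, y, z axes.
In Python, from rig import env, viewer gives the robot as it stands.
- The arm moves only by the tool drive_tool, never from a script. Its argument "series" is a list of rows, each a list of 3 entries, a list of its own where there are three numbers: the shift along the tool's x, y, z in m, then the turn about the tool's z in degrees, then the finger opening in m, from 0 to 0.0854. A call has 1 to 20 rows; each row is the pose to reach, as a shift and turn from the pose commanded when the call began, along the tool's axes at that moment; what a row does not reach only later rows make up. A row lasts 1/10 s, in which the tool goes at most 50 mm and 8.59 degrees, less where a joint would pass 70% of its speed; a pose out of reach is approached as far as the arm can. A call with a gripper value outside its range is refused whole. The fingers move at their own pace and stop on an object; "newtons" is the grip in N (left out, the last holds). Time passes only in rows, so rows that repeat a pose let the fingers close. It gives the time, the measured TCP pose, the force, the opening and the grip force at its end, in the units of the state.
- env.observe(): the state, without advancing time (a new reading comes with each control period).
- viewer.get_image(name): name is "scene" or "side" or "wrist"; returns a dict with "img" (420x560x3 uint8, red, green, blue), "depth" (420x560 float32, m along the optical axis (not along the pixel's ray), 0 where there is no reading), "camera_matrix" (3x3 intrinsics, pixels), "rvec" (rotation vector, rad) and "tvec" (3), from world to camera coordinates, as OpenCV has them. Camera axes: x right, y down, z forward; pixel columns grow to the right and rows downward; lengths in m; the calibration is good to about 2 mm. The wrist camera is an equidistant fisheye: a pixel r from the principal point sees the ray r / f radians off the axis. A picture is of the moment at which its call begins.
- env.close_job(): hands the job in; it is judged then, once.
The state is a dict: "time_s": time; "q": joint angles; "qvel": joint speeds; "joint_efforts": joint torques, N m; "position": TCP position; "tool_rot": TCP orientation; "ft_force": force on the tool from outside, world axes, zero at the start; "wrist_torque": the same for the moment, N m; "grip_width": finger opening in m; "gripper_force": force on a finger pad.
Only numpy, scipy, OpenCV 4.12 (cv2) and the standard library are available. Lean on these libraries where they do the work, as an engineer would, in place of code of your own. Each camera call takes 0.05 s, during which the arm holds its last target. There are 200 camera calls.

## Working session

There is one attempt and no reset: what is moved stays moved. The work goes in short steps, Python scripts to look and compute and a tool call to move; the robot and the scene stay as the last step left them, time stands still between calls to the robot, and variables do not carry over. Pictures are saved under pics/ and viewed, at most 10 in all, crops included, and the job is handed in when it is done.

Besides the shell and the picture viewer there is one more tool, called after ">>>" by a JSON object that holds its "method" and its "body". drive_tool: Moves the arm, as the interface text tells. Its arguments: {"type":"object","properties":{"series":{"type":"array"},"newtons":{"type":"number"}},"required":["series"]}

```bash
mkdir -p pics; cat > h.py <<'E'
import numpy as np, cv2
from rig import env, viewer
def grab(n,f=None):
    d=viewer.get_image(n)
    if f: cv2.imwrite('pics/'+f,cv2.cvtColor(d['img'],cv2.COLOR_RGB2BGR))
    d['R']=cv2.Rodrigues(np.array(d['rvec'],float))[0]; d['t']=np.array(d['tvec'],float).ravel(); d['K']=np.array(d['camera_matrix']); d['fish']=n=='wrist'
    return d
def ray(d,u,v):
    K=d['K']; x=(u-K[0,2])/K[0,0]; y=(v-K[1,2])/K[1,1]
    if d['fish']:
        r=np.hypot(x,y); s=np.sin(r)/max(r,1e-9); c=np.array([x*s,y*s,np.cos(r)])
    else: c=np.array([x,y,1.])
    return -d['R'].T@d['t'], d['R'].T@c
def plane(d,u,v,z):
    o,r=ray(d,u,v); return o+r*(z-o[2])/r[2]
def proj(d,p):
    c=d['R']@np.array(p)+d['t']; K=d['K']; x,y=c[0]/c[2],c[1]/c[2]
    if d['fish']:
        h=np.hypot(c[0],c[1]); th=np.arctan2(h,c[2]); x,y=c[0]/h*th,c[1]/h*th
    return K[0,0]*x+K[0,2],K[1,1]*y+K[1,2]
E
python3 - <<'E'
from h import *
for n in ('scene','wrist'):
    d=grab(n,n+'0.png'); print(n,-d['R'].T@d['t'])
E
```

```text
scene [1.05793551 0.23580098 0.59309021]
wrist [0.5494015  0.06428323 0.37265053]
```

View pics/scene0.png

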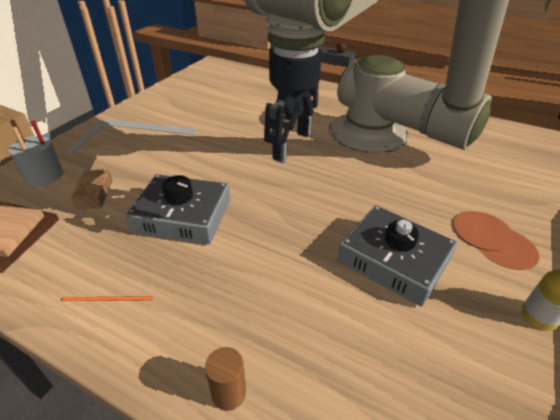

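View pics/wrist0.png

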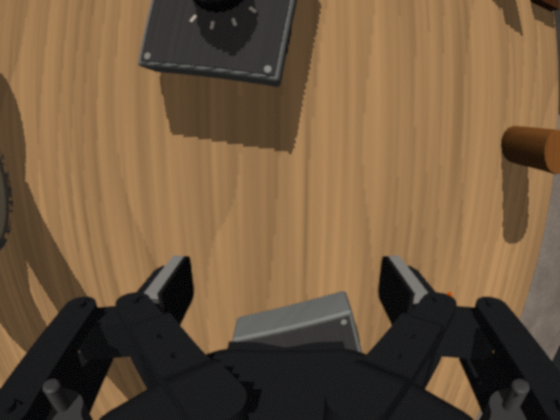

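The scene view shows the target box on the right, with its ring at about (402,236), metal knob at (404,226) and long mark at (388,257). The plain-knob box is on the left at (178,190). The wrist view shows part of the target box at the top.

```bash
python3 - <<'E'
from h import *
d=grab('scene')
im=d['img']; c=im[180:310,325:470]
cv2.imwrite('pics/c1.png',cv2.cvtColor(cv2.resize(c,None,fx=5,fy=4.6,interpolation=cv2.INTER_CUBIC),cv2.COLOR_RGB2BGR))
print('inner',plane(d,404,225,.106),'mark',plane(d,388,257,.06))
for p in [(375,210),(455,243),(340,247)]: print(plane(d,*p,.06))
print('plain',plane(d,178,186,.1))
E
```

```text
inner [0.48970845 0.2075301  0.106     ] mark [0.53614179 0.19962823 0.06      ]
[0.41916891 0.13965696 0.06      ]
[0.43971916 0.30398819 0.06      ]
[0.554291   0.11240314 0.06      ]
plain [ 0.58807525 -0.23584976  0.1       ]
```

View pics/c1.png

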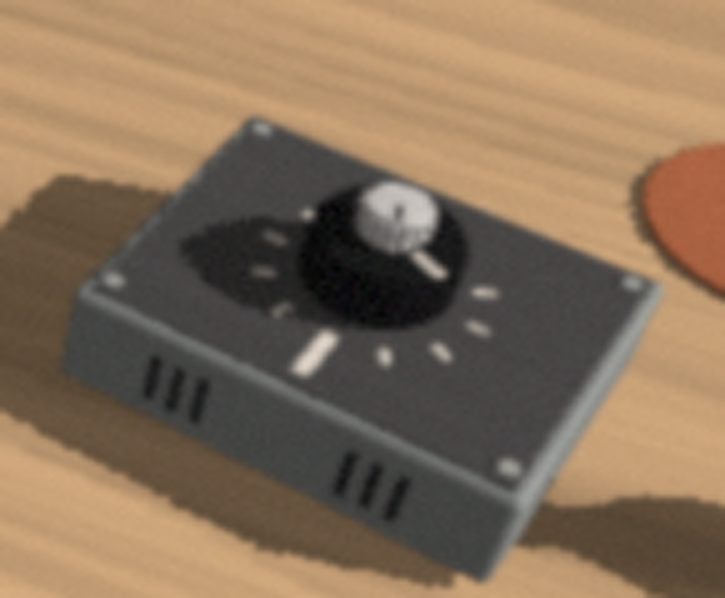

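The crop shows the long mark at crop (315,352), which faces +x of the world. The ring's line is at crop (430,265), counterclockwise of the mark as seen from above. Next I move so the wrist camera is over the box.

```bash
python3 - <<'E'
from h import *
s=env.observe(); R=np.array(s['tool_rot']); print(R.round(3),s['position'],s['time_s'],env.pinch_z)
print('shift',R.T@(np.array([.490,.15,.25])-s['position']))
E
```

```text
[[-0.     1.    -0.001]
 [ 1.     0.     0.   ]
 [ 0.    -0.001 -1.   ]] [5.49779593e-01 5.55489865e-05 2.30871675e-01] 0.15 0.0187
shift [ 0.14994993 -0.05979752 -0.0190291 ]
```

>>> {"method": "drive_tool", "body": {"series": [[[0.04,-0.016,-0.02],0,0.085],[[0.08,-0.032,-0.02],0,0.085],[[0.12,-0.048,-0.02],0,0.085],[[0.145,-0.06,-0.02],0,0.085],[[0.145,-0.06,-0.02],0,0.085],[[0.145,-0.06,-0.02],0,0.085],[[0.145,-0.06,-0.02],0,0.085]]}}

```text
time_s: 0.85
position: [0.4904, 0.1442, 0.2512]
tool_rot: [[0.001, 1.0, -0.0], [1.0, -0.001, -0.0], [-0.0, -0.0, -1.0]]
ft_force: [-0.0, -0.3, -0.0]
grip_width: 0.0848
gripper_force: 0.0
```

```bash
cat > m.py <<'E'
import sys
from h import *
# rectified top view at height z about c: 1 px = 0.25 mm, up=+x world, right=-y world
def top(d,c,z,n=300,s=.00025):
    g=(np.arange(2*n)-n)*s; U,V=np.meshgrid(-g,-g)  # U: y offset, V: x offset
    V=np.repeat((-g)[:,None],2*n,1); U=np.repeat((-g)[None,:],2*n,0)
    mx=np.zeros(V.shape,np.float32); my=mx.copy()
    P=np.stack([c[0]+V,c[1]+U,np.full(V.shape,z)],-1)@d['R'].T+d['t']
    h=np.hypot(P[...,0],P[...,1]); th=np.arctan2(h,P[...,2]); K=d['K']
    mx=K[0,0]*P[...,0]/h*th+K[0,2]; my=K[1,1]*P[...,1]/h*th+K[1,2]
    return cv2.remap(d['img'],mx.astype(np.float32),my.astype(np.float32),cv2.INTER_LINEAR)
E
python3 - <<'E'
from m import *
s=env.observe(); print(np.round(s['position'],4),s['time_s'])
d=grab('wrist','w1.png'); print(-d['R'].T@d['t'],proj(d,[.49,.2075,.09]))
c=(.49,.2075)
def white(z,lo):
    t=top(d,c,z); g=t.min(2)
    m=(g>lo).astype(np.uint8); n,l,st,ce=cv2.connectedComponentsWithStats(m)
    print('z',z)
    for i in range(1,n):
        if st[i,4]>60:
            ys,xs=np.where(l==i); r=cv2.minAreaRect(np.c_[xs,ys].astype(np.float32))
            x=c[0]-(ce[i,1]-300)*.00025; y=c[1]-(ce[i,0]-300)*.00025
            print(st[i,4],np.round([x,y],4),np.round(np.array(r[1])*.25,1),round(r[2],1))
    return t
a=white(.06,140); white(.09,140)
cv2.imwrite('pics/top1.png',cv2.cvtColor(a,cv2.COLOR_RGB2BGR))
E
```

```text
[0.4904 0.1442 0.2512] 0.85
[0.48998158 0.20852775 0.39303541] (np.float64(285.46408390258154), np.float64(123.02005127045946))
z 0.06
2148 [0.5351 0.1963] [ 5.5 25.4] 10.4
239 [0.5244 0.2195] [6.6 2.5] 71.6
249 [0.5122 0.2375] [6.7 2.7] 45.0
9432 [0.4847 0.2074] [41.9 27.4] 63.7
247 [0.4926 0.2467] [6.5 2.6] 6.3
241 [0.4709 0.2449] [2.5 6.6] 71.6
206 [0.4577 0.1735] [6.4 2.3] 38.7
z 0.09
1783 [0.5311 0.1974] [ 5.  23.1] 10.5
198 [0.5213 0.2185] [5.9 2.3] 70.0
203 [0.5102 0.2349] [6.1 2.3] 38.7
7820 [0.4851 0.2075] [38.1 24.9] 63.7
206 [0.4923 0.2432] [6.1 2.4] 7.1
203 [0.4726 0.2416] [2.3 6. ] 69.4
168 [0.4606 0.1766] [5.5 2.2] 40.6
```

View pics/top1.png

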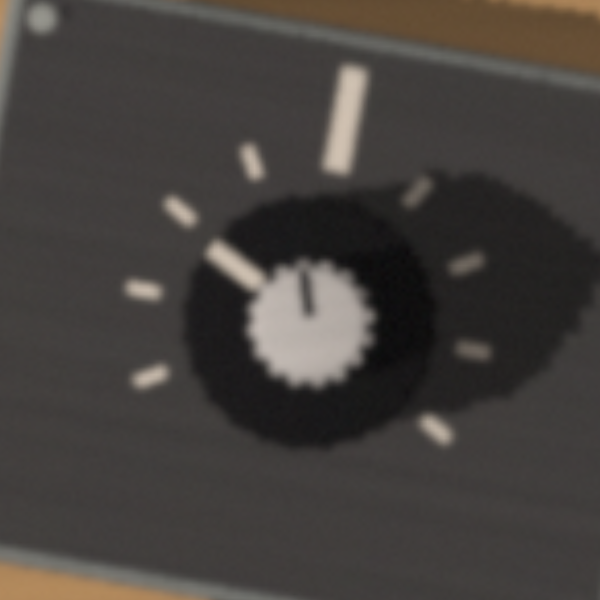

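The top view shows ring centre at view (310,322), its line at (236,266), and the long mark at (345,120). The inner knob's dark line points to (305,270). That puts the centre at about (0.485, 0.2054). The mark lies 10.4° right of up and the ring line about 53° left of up, so the turn needed is about 63° clockwise (1.10 rad, which fits the stated start range).

>>> {"method": "drive_tool", "body": {"series": [[[0.03,-0.003,0.0],0,0.085],[[0.061,-0.0055,0.02],0,0.085],[[0.061,-0.0055,0.06],0,0.085],[[0.061,-0.0055,0.09],0,0.085],[[0.061,-0.0055,0.12],0,0.085],[[0.061,-0.0055,0.14],0,0.085],[[0.061,-0.0055,0.16],0,0.085],[[0.061,-0.0055,0.175],0,0.085],[[0.061,-0.0055,0.184],0,0.085],[[0.061,-0.0055,0.184],0,0.085],[[0.061,-0.0055,0.184],0,0.085]], "newtons": 30}}

```text
time_s: 2.0
position: [0.485, 0.2057, 0.0678]
tool_rot: [[0.001, 1.0, 0.001], [1.0, -0.001, 0.0], [0.0, 0.001, -1.0]]
ft_force: [-0.3, -0.3, -0.1]
grip_width: 0.085
gripper_force: 0.0
```

```bash
python3 - <<'E'
from m import *
s=env.observe(); print(s['position'],s['q'],s['ft_force'])
d=grab('wrist','w2.png')
E
```

```text
[0.4850111  0.20574138 0.06776124] [ 1.01010399e+01  2.98729809e+01  9.15012310e+01 -2.89118730e-03
  5.85866938e+01  1.01324557e+01] [-0.27793641 -0.25454037 -0.09255939]
```

View pics/w2.png

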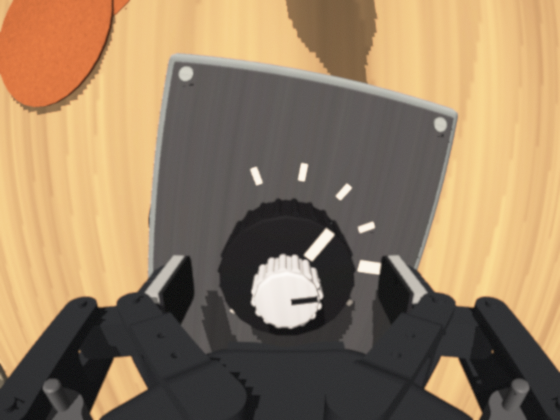

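The ring (220–353 px) is centred between the pads (190–382 px). Nothing has been touched. I'll close and turn.

>>> {"method": "drive_tool", "body": {"series": [[[0,0,0],0,0.05],[[0,0,0],0,0.05],[[0,0,0],0,0.05],[[0,0,0],0,0.05],[[0,0,0],0,0.05],[[0,0,0],0,0.05]], "newtons": 30}}

```text
time_s: 2.65
position: [0.4854, 0.2061, 0.0683]
tool_rot: [[-0.0, 1.0, 0.003], [1.0, 0.0, 0.0], [0.0, 0.003, -1.0]]
ft_force: [1.2, -0.5, 4.9]
grip_width: 0.0568
gripper_force: 31.4
```

>>> {"method": "drive_tool", "body": {"series": [[[0,0,0],6,0.05],[[0,0,0],12,0.05],[[0,0,0],18,0.05],[[0,0,0],24,0.05],[[0,0,0],30,0.05],[[0,0,0],36,0.05],[[0,0,0],42,0.05],[[0,0,0],48,0.05],[[0,0,0],54,0.05],[[0,0,0],60,0.05],[[0,0,0],63,0.05],[[0,0,0],63,0.05],[[0,0,0],63,0.05]]}}

```text
time_s: 3.95
position: [0.4841, 0.2067, 0.0683]
tool_rot: [[0.891, 0.454, 0.0], [0.454, -0.891, 0.001], [0.001, -0.001, -1.0]]
ft_force: [-4.0, 3.5, 9.6]
grip_width: 0.0571
gripper_force: 31.9
```

```bash
python3 - <<'E'
from m import *
s=env.observe(); print(s['ft_force'],s['wrist_torque'])
d=grab('wrist','w3.png')
E
```

```text
[-3.97010606  3.48848065  9.60816589] [ 0.42086826  0.59837391 -0.06697737]
```

View pics/w3.png

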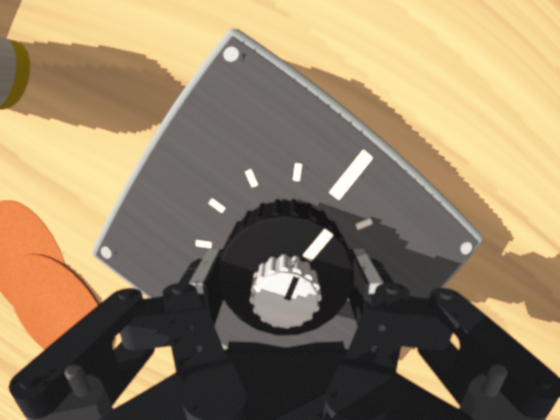

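The ring line at (318,244) now looks aligned with the long mark at (351,174), and the inner knob's line still points the same way in the world. I'll measure the residual before releasing.

```bash
cat >> m.py <<'E'
def blobs(d,c,z,lo=140):
    t=top(d,c,z); m=(t.min(2)>lo).astype(np.uint8); n,l,st,ce=cv2.connectedComponentsWithStats(m); o=[]
    for i in range(1,n):
        if st[i,4]>60:
            ys,xs=np.where(l==i); X=c[0]-(ys-300)*.00025; Y=c[1]-(xs-300)*.00025
            vx,vy,_,_=cv2.fitLine(np.c_[X,Y].astype(np.float32),cv2.DIST_L2,0,.01,.01).ravel()
            a=np.degrees(np.arctan2(vy,vx)); a=(a+90)%180-90
            o.append((st[i,4],np.round([X.mean(),Y.mean()],4),np.round(np.hypot(X.mean()-c[0],Y.mean()-c[1])*1e3,1),'az %.1f'%np.degrees(np.arctan2(Y.mean()-c[1],X.mean()-c[0])),'dir %.1f'%a))
    return o
E
python3 - <<'E'
from m import *
d=grab('wrist'); c=(.485,.2055)
for z in(.06,.09):
    print(z); [print(*b) for b in blobs(d,c,z,130)]
g=top(d,c,.106)[240:360,240:360].min(2).astype(int); t=top(d,c,.106)
cv2.imwrite('pics/top3.png',cv2.cvtColor(t,cv2.COLOR_RGB2BGR))
E
```

```text
0.06
516 [0.5538 0.2795] 101.1 az 47.1 dir -5.4
375 [0.5585 0.2723] 99.3 az 42.2 dir 89.2
4932 [0.5519 0.1754] 73.4 az -24.3 dir 79.8
3276 [0.5351 0.1964] 50.9 az -10.3 dir -10.3
612 [0.5245 0.2196] 41.9 az 19.7 dir 19.9
340 [0.5169 0.1784] 41.9 az -40.4 dir -39.9
634 [0.5122 0.2375] 42.0 az 49.7 dir 49.8
1727 [0.4969 0.1937] 16.8 az -44.8 dir -10.7
633 [0.4925 0.2469] 42.1 az 79.8 dir 80.6
494 [0.4888 0.1547] 50.9 az -85.7 dir 2.8
17722 [0.4632 0.1954] 24.0 az -155.2 dir 42.8
657 [0.4708 0.2451] 42.0 az 109.7 dir -70.6
69 [0.4481 0.2383] 49.4 az 138.4 dir -37.5
67 [0.4467 0.2413] 52.4 az 136.9 dir -89.5
785 [0.4254 0.277 ] 93.1 az 129.8 dir -64.0
205 [0.4247 0.2644] 84.3 az 135.6 dir 76.7
81 [0.415  0.2102] 70.1 az 176.1 dir 51.9
0.09
5718 [0.5384 0.276 ] 88.4 az 52.8 dir -4.9
519 [0.5568 0.2648] 93.1 az 39.5 dir 8.9
4743 [0.5502 0.1884] 67.4 az -14.7 dir 79.7
1886 [0.558  0.1427] 96.2 az -40.7 dir 85.0
2100 [0.5365 0.2041] 51.6 az -1.6 dir -10.4
578 [0.5339 0.14  ] 81.7 az -53.3 dir -88.0
392 [0.5281 0.2226] 46.3 az 21.7 dir 19.7
217 [0.5221 0.1896] 40.3 az -23.2 dir -40.0
405 [0.5182 0.2369] 45.7 az 43.4 dir 49.3
1111 [0.506  0.2019] 21.3 az -9.8 dir -10.8
403 [0.5025 0.2444] 42.7 az 65.8 dir 80.1
314 [0.4995 0.1707] 37.7 az -67.4 dir 3.3
11355 [0.479  0.2033] 6.4 az -159.4 dir 42.9
424 [0.4852 0.243 ] 37.5 az 89.8 dir -69.9
182 [0.4703 0.1312] 75.7 az -101.2 dir -2.5
2763 [0.4452 0.2753] 80.3 az 119.7 dir -30.4
131 [0.4483 0.2585] 64.5 az 124.7 dir 76.5
2080 [0.4157 0.2395] 77.2 az 153.8 dir 18.4
142 [0.4126 0.2651] 93.7 az 140.5 dir 4.2
```

The ring line's azimuth is −9.8° and its direction −10.8°, against −10.3° for the mark, so they agree to within half a degree. Next I release and lift straight up.

>>> {"method": "drive_tool", "body": {"series": [[[0,0,0],0,0.06],[[0,0,0],0,0.07],[[0,0,0],0,0.085],[[0,0,0],0,0.085],[[0,0,0],0,0.085],[[0,0,0],0,0.085],[[0,0,-0.01],0,0.085],[[0,0,-0.03],0,0.085],[[0,0,-0.06],0,0.085],[[0,0,-0.1],0,0.085],[[0,0,-0.15],0,0.085],[[-0.03,0,-0.18],0,0.085],[[-0.06,0,-0.18],0,0.085],[[-0.06,0,-0.18],0,0.085],[[-0.06,0,-0.18],0,0.085],[[-0.06,0,-0.18],0,0.085]]}}

```text
time_s: 5.65
position: [0.4316, 0.1789, 0.2474]
tool_rot: [[0.891, 0.454, 0.0], [0.454, -0.891, 0.0], [0.0, -0.0, -1.0]]
ft_force: [-0.3, -0.6, 0.0]
grip_width: 0.0855
gripper_force: 0.0
```

```bash
python3 - <<'E'
from m import *
d=grab('wrist'); c=(.485,.2055)
for z in(.06,.09):
    print(z); [print(*b) for b in blobs(d,c,z,130) if b[2]<53]
cv2.imwrite('pics/top4.png',cv2.cvtColor(top(d,c,.09),cv2.COLOR_RGB2BGR)); grab('scene','s4.png')
E
```

```text
0.06
2670 [0.5352 0.1963] 51.0 az -10.4 dir -10.3
384 [0.5245 0.2195] 41.9 az 19.5 dir 20.0
411 [0.5123 0.2374] 42.0 az 49.5 dir 49.4
10767 [0.4859 0.2053] 0.9 az -10.2 dir -12.1
397 [0.4926 0.2468] 42.0 az 79.5 dir 80.0
386 [0.471  0.2451] 42.0 az 109.5 dir -69.4
373 [0.4578 0.1735] 42.0 az -130.4 dir 49.1
0.09
2210 [0.5311 0.1973] 46.8 az -10.1 dir -10.3
319 [0.5214 0.2184] 38.6 az 19.5 dir 20.6
342 [0.5102 0.2346] 38.5 az 49.1 dir 49.7
8882 [0.4863 0.2055] 1.3 az -1.0 dir -12.1
329 [0.4924 0.2432] 38.4 az 78.9 dir 79.5
325 [0.4727 0.2416] 38.1 az 108.8 dir -69.4
309 [0.4607 0.1766] 37.8 az -130.0 dir 48.9
```

View pics/top4.png

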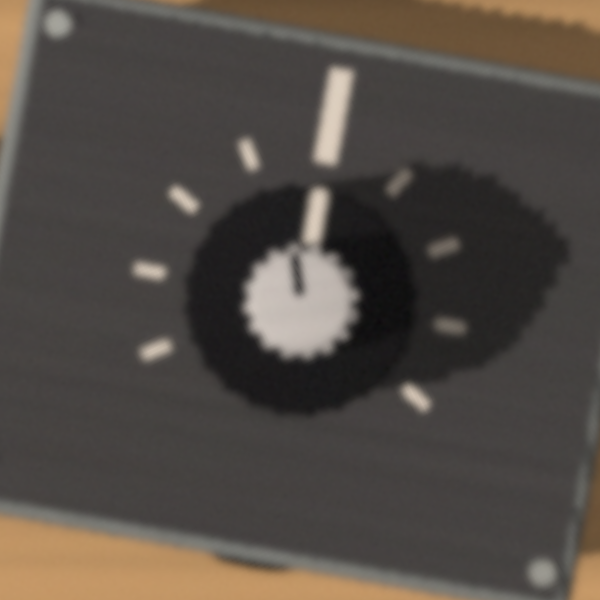

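The ring line (315,215) points at the long mark (333,115). The inner knob's line is unchanged at about 7° left of up, and the robot is clear. Handing in.

```bash
python3 -c "
from rig import env
print(env.close_job())"
```

```text
the job is handed in; nothing more can be done
None
```

I turned the outer ring about 63° clockwise, so its white line points at the long mark to within about half a degree; in the last picture the inner knob's setting looked unchanged, the plain knob's box was never approached, and the job was handed in at about 6 s.

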